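Gauge the bores of two adapter sleeves and sort them by fit

TASK

One of the two orange centrifuge adapter sleeves has shrunk inside its bore. Find out which by lowering a sleeve, upright and without dropping or forcing it, over the steel gauge pin: leave the one that slides all the way down standing on the gauge's foot, and stand the one that stops part-way in the red tray. Leave the other things on the bench where they are.

Things in the scene. Friction and masses are not known exactly. Their poses are not given: they have to be found in the camera images.
- sleeve_1: Orange plastic centrifuge adapter sleeve, a straight open-ended tube standing upright, 46 mm outside diameter, 90 mm long, 31 mm bore at both mouths, about 90 g, the same either way up; it looks like the other one. Further than 22 mm from either mouth, the bore of the good sleeve is as wide as at the mouths and that of the other has shrunk to 25 mm; nothing outside shows which is which. Origin: centre of its underside, z up along its axis.
- sleeve_2: Orange plastic centrifuge adapter sleeve, a straight open-ended tube standing upright, 46 mm outside diameter, 90 mm long, 31 mm bore at both mouths, about 90 g, the same either way up; it looks like the other one. Further than 22 mm from either mouth, the bore of the good sleeve is as wide as at the mouths and that of the other has shrunk to 25 mm; nothing outside shows which is which. Origin: centre of its underside, z up along its axis.
- gauge: Fit gauge fixed to the bench: round dark steel foot 90 mm in diameter and 14 mm high, with an upright steel pin 28 mm in diameter in its middle, rising 70 mm above the foot; the pin's last 8 mm taper to 18 mm at the top. A good sleeve slides down until its underside rests on the foot; in a shrunken one the pin stops about 25 mm inside, its underside about 46 mm above the foot, and it lifts off freely. Origin: centre of the foot's underside, z up.
- gauge_seat (a point): Centre of the top face of the gauge's foot, 14 mm above the bench, on the pin's axis; z up.
- gauge_tip (a point): Centre of the top of the gauge pin, 84 mm above the bench.
- red_tray: Shallow open square red tray, fixed to the bench, 105 x 105 mm outside, walls 4 mm thick and 28 mm high, floor 4 mm thick. Origin: centre of its underside; x and y along its sides, z up. For the sleeve that stops part-way.
- red_tray_floor (a point): Centre of the upper face of the red tray's floor, 4 mm above the bench; axes as the tray's.
- tape: Bystander: roll of beige tape lying flat, 104 mm across, 25 mm high. Origin: centre of its underside.
- petri_dish: Bystander: petri dish 90 mm across, 15 mm high. Origin: centre of its underside.
- lab_timer: Bystander: white standing bench timer 26 x 66 x 60 mm. Origin: centre of its underside.
- forceps: Bystander: steel forceps lying flat, 14 x 130 x 7 mm, long along its y. Origin: centre of its underside.
- scissors: Bystander: scissors with red handles lying flat, 87 x 199 x 9 mm, long along y. Origin: centre of its underside.
- beaker: Bystander: empty glass beaker, 58 mm across, 71 mm high. Origin: centre of its underside.
Things that resemble listed ones, but are neither listed nor needed, are in the scene too. What is shaped like the sleeve_1 but green or purple is not meant.

How it is judged (in metres and radians):
At the end, for the whole second after the job is handed in: One sleeve stands upright (within 0.1 rad) and at rest round the gauge pin with its underside on the gauge's foot (within 5 mm), the other upright and at rest on the floor of the red tray; no bystander has moved more than 30 mm ((((z of sleeve_1 in the frame of gauge_seat between -0.004 and 0.005 m and horizontal distance between sleeve_1 and gauge_seat below 0.006 m and angle between sleeve_1's own z axis and vertical below 0.1 rad and linear speed of sleeve_1 below 0.03 m/s) and (x of sleeve_2 in the frame of red_tray_floor between -0.032 and 0.032 m and y of sleeve_2 in the frame of red_tray_floor between -0.032 and 0.032 m and z of sleeve_2 in the frame of red_tray_floor below 0.006 m and angle between sleeve_2's own z axis and vertical below 0.1 rad and linear speed of sleeve_2 below 0.03 m/s)) or ((z of sleeve_2 in the frame of gauge_seat between -0.004 and 0.005 m and horizontal distance between sleeve_2 and gauge_seat below 0.006 m and angle between sleeve_2's own z axis and vertical below 0.1 rad and linear speed of sleeve_2 below 0.03 m/s) and (x of sleeve_1 in the frame of red_tray_floor between -0.032 and 0.032 m and y of sleeve_1 in the frame of red_tray_floor between -0.032 and 0.032 m and z of sleeve_1 in the frame of red_tray_floor below 0.006 m and angle between sleeve_1's own z axis and vertical below 0.1 rad and linear speed of sleeve_1 below 0.03 m/s))) and distance of each of tape, petri_dish, lab_timer, forceps, scissors, beaker from where it was at the start of the episode below 0.03 m); the robot touches nothing.
It fails at once if a sleeve is dropped down the gauge pin (faster than 0.5 m/s while round the pin) ((horizontal distance between sleeve_1 and gauge_seat below 0.01 m and z of sleeve_1 in the frame of gauge_seat below 0.065 m and linear speed of sleeve_1 above 0.5 m/s) or (horizontal distance between sleeve_2 and gauge_seat below 0.01 m and z of sleeve_2 in the frame of gauge_seat below 0.065 m and linear speed of sleeve_2 above 0.5 m/s)).
It fails at once if a sleeve is forced against the gauge (more than 60 N) (contact force between any of sleeve_1, sleeve_2 and gauge above 60 N).
It fails at once if a sleeve is knocked over (tilted more than 1 rad) (angle between any of sleeve_1, sleeve_2's own z axis and vertical above 1 rad).
It fails at once if a bystander is moved more than 30 mm (distance of any of tape, petri_dish, lab_timer, forceps, scissors, beaker from where it was at the start of the episode above 0.03 m).
It also fails if it takes over 64 s, if anything falls off the work surface, if the arm or the gripper's body presses on something with over 40 N, if the wrist force passes 120 N, or if a joint passes its speed limit or range.

ROBOT

A 6-joint arm with a two-finger parallel gripper is mounted at the origin on a cart in front of the work surface, level with it; the furniture and walls round the work are solid. World frame = base frame: x ahead of the robot, y to its left, z up, the work surface at z = 0. Lengths are in mm, angles in rad, forces in N, time in s.
With the tool pointing down it reaches from about 275 to 1000 mm from the base axis. Payload 8.4 kg.
Tool frame: the origin (TCP) lies midway between the tips of the shut fingers; the grasp point (between the pads) lies 19 mm behind it; z points along the fingers, y is the line along which they close (so a half turn about z gives the same grasp; the last joint's range is limited). The gripper opens to 85 mm and grips with 20 to 120 N. Pads are 22 mm wide; open, the fingers measure 114 mm over their backs; the gripper's body (76 mm by 85 mm) begins 54 mm behind the grasp point. The pads swing forward as they close: fully open they stand 13 mm farther back than shut.
Start: joints at [-1.155, 0.353, 1.633, -0, 1.155, -0.002], TCP at [253.593, -571.243, 231.281] pointing down, gripper open.
Joint ranges: [-2.63, 2.63], [-0.92, 2.1], [0.06, 2.66], [-1.3, 4.44], [0, 2.69], [-3.02, 3.02]. Speed limits (rad/s): [2.22, 2.22, 2.79, 3.14, 3.14, 3.14].

INTERFACE

Orientations are given as [roll, pitch, yaw] about the fixed x, y, z axes, in that order (R = Rz(yaw) Ry(pitch) Rx(roll)).
In Python, from rig import telemetry, optics, r gives the robot as it stands.
- The arm moves only by the tool play_rows, never from a script. Its arguments are lists of equal length, an entry for each row: "dp": the shift along the tool's x, y, z in units of 40 mm (1.0 is 40 mm), a list of three; "rot": the turn, a rotation vector about the tool's x, y, z in units of 6 degrees (1.0 is 6 degrees), a list of three. In form: {"dp": [[tx, ty, tz], ...], "rot": [[ax, ay, az], ...]}. A call has 1 to 5 rows; each row is the pose to reach, as a shift and turn from the pose commanded when the call began, along the tool's axes at that moment; what a row does not reach only later rows make up. A row lasts 1/12 s, in which the tool goes at most 41.7 mm and 7.16 degrees, less where a joint would pass 70% of its speed; a pose out of reach is approached as far as the arm can. A call with a gripper value outside its range is refused whole. "fingers" is the opening, from 0 (shut) to 1 (fully open), set as the call begins (left out, the last holds). The fingers move at their own pace and stop on an object; "grip_force" is the grip in N (left out, the last holds). Time passes only in rows, so rows that repeat a pose let the fingers close. It gives the time, the measured TCP pose, the force, the opening and the grip force at its end, in the units of the state.
- telemetry.sense(): the state, without advancing time (a new reading comes with each control period).
- optics.grab_frame(name): name is "scene" or "side" or "wrist"; returns a dict with "color" (420x560x3 uint8, red, green, blue), "mtx" (3x3 intrinsics, pixels), "R" (3x3) and "t" (3): a world point X has camera coordinates R X + t; the wrist camera has in their place "mount" (4x4, takes a point from camera to tool coordinates, whose origin is the TCP and whose axes are the flange's). Camera axes: x right, y down, z forward; pixel columns grow to the right and rows downward; lengths in mm; the calibration is good to about 2 mm. The wrist camera is an equidistant fisheye: a pixel r from the principal point sees the ray r / f radians off the axis. A picture is of the moment at which its call begins: read the wrist's pose just before it. There is no depth.
- r.sign_off(): hands the job in; it is judged then, once.
The state is a dict: "clock": time; "qpos": joint angles; "qvel": joint speeds; "joint_efforts": joint torques, N m; "eef_pos": TCP position; "tcp_rot": TCP orientation; "contact_force": force on the tool from outside, world axes, zero at the start; "wrist_torque": the same for the moment, N m; "opening": opening from 0.0 (shut) to 1.0 (fully open); "grasp_force": force on a finger pad.
Only numpy, scipy, OpenCV 4.12 (cv2) and the standard library are available. Lean on these libraries where they do the work, as an engineer would, in place of code of your own. Each camera call takes 0.05 s, during which the arm holds its last target. There are 200 camera calls.

## Working session

There is one attempt and no reset: what is moved stays moved. The work goes in short steps, Python scripts to look and compute and a tool call to move; the robot and the scene stay as the last step left them, time stands still between calls to the robot, and variables do not carry over. Pictures are saved under pics/ and viewed, at most 10 in all, crops included, and the job is handed in when it is done.

Besides the shell and the picture viewer there is one more tool, called after "Emit:" as name(argument=value, ...), one argument or row to a line, values as JSON. play_rows: Moves the arm, as the interface text tells. Its arguments: {"type":"object","properties":{"dp":{"type":"array"},"rot":{"type":"array"},"fingers":{"type":"number"},"grip_force":{"type":"number"}},"required":["dp","rot"]}

```bash
mkdir -p pics; python3 - <<'E'
from rig import telemetry, optics, r
import cv2, numpy as np
for n in ("scene","side"):
    f=optics.grab_frame(n); np.savez(n+".npz",**f)
    cv2.imwrite(f"pics/{n}.png",cv2.resize(f["color"][:,:,::-1],(784,588),interpolation=cv2.INTER_CUBIC))
    print(n,f["mtx"],f["R"],f["t"])
print(telemetry.sense())
E
```

```text
scene [[472.98994139   0.         279.35790678]
 [  0.         472.98994139 205.41702316]
 [  0.           0.           1.        ]] [[-0.74628212 -0.66560886  0.00527624]
 [-0.32466313  0.35707029 -0.8758394 ]
 [ 0.58108248 -0.65533629 -0.48257383]] [393.24174052 217.49869401 985.49105044]
side [[507.95193038   0.         280.24772772]
 [  0.         507.95193038 211.50682991]
 [  0.           0.           1.        ]] [[ 0.8651597  -0.50145387  0.00653456]
 [-0.17268983 -0.31012485 -0.9348801 ]
 [ 0.47082577  0.80769214 -0.35490351]] [-417.26648642  181.08476619 1214.36985048]
{'clock': 0.1, 'qpos': array([-1.15539580e+00,  3.53577329e-01,  1.63404817e+00,  1.06828245e-05,
        1.15520832e+00, -2.39674541e-03]), 'qvel': array([ 0.00232196, -0.00227192, -0.00302812, -0.0017907 , -0.0001828 ,
       -0.00184031]), 'joint_efforts': array([-7.67926231e-04, -6.06357193e+01, -3.42819786e+01, -3.58439968e-05,
        3.85725492e-03,  2.94187680e-05]), 'eef_pos': array([ 253.42671568, -570.85110159,  230.64269135]), 'tcp_rot': array([-3.14035151e+00, -1.27428600e-05,  4.17792944e-01]), 'contact_force': array([ 0.40033254, -0.25150069, -0.63111427]), 'wrist_torque': array([ 0.00440864,  0.00339139, -0.00296699]), 'grasp_force': 0.0, 'opening': 0.9983834983823661}
```

View pics/scene.png

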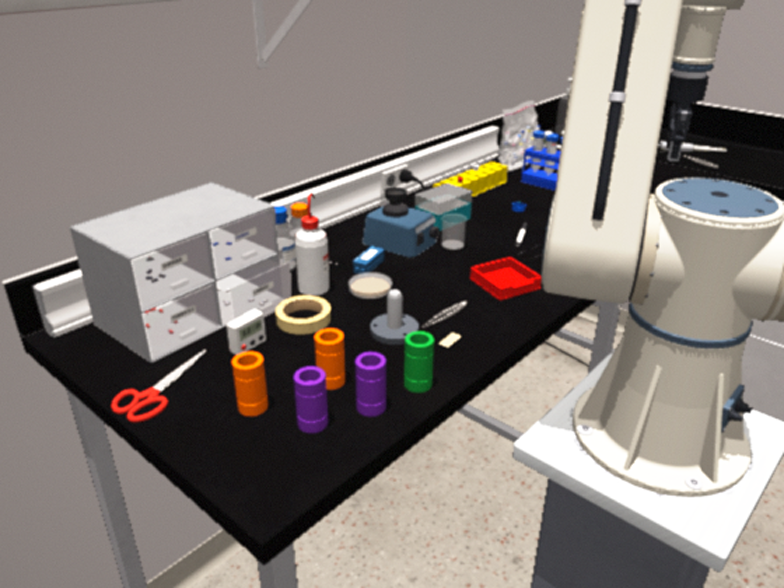

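View pics/side.png

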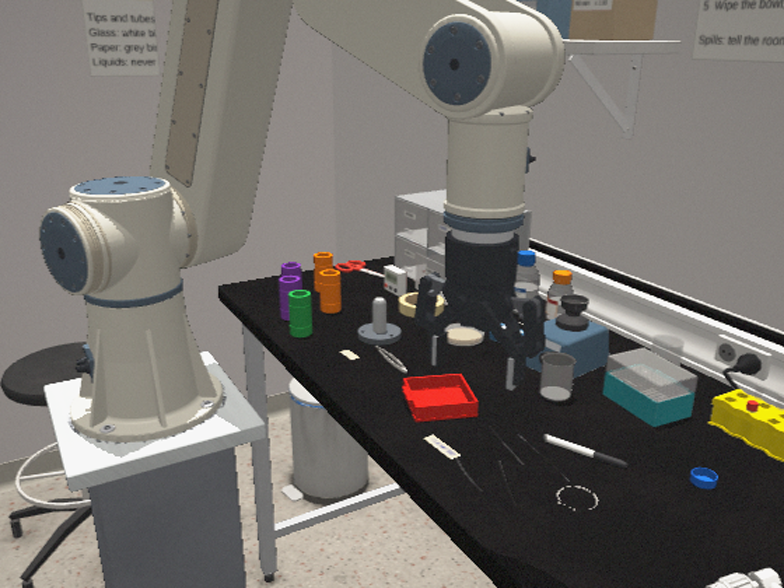

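Scene view: orange sleeves at (250,383) and (330,358), the only orange tubes. The purple ones at (311,400) and (370,383) and the green one at (419,362) are decoys. The gauge is at (395,320) and the tray at (505,278).

Side view: orange at (323,272) and (330,291), gauge pin at (379,315), tray at (440,396).

```bash
cat > h.py <<'E'
import numpy as np, cv2
from scipy.optimize import least_squares
def load(n): return dict(np.load(n+".npz"))
def proj(f,X):
    c=np.asarray(X,float)@f["R"].T+f["t"]; u=c@f["mtx"].T; return u[...,:2]/u[...,2:]
def plane(f,uv,z):
    d=f["R"].T@np.linalg.solve(f["mtx"],[uv[0],uv[1],1]); o=-f["R"].T@f["t"]
    return (o+d*(z-o[2])/d[2])
def cyl(x,y,r,z0,z1):
    a=np.linspace(0,2*np.pi,60); return np.array([[x+r*np.cos(t),y+r*np.sin(t),z] for z in (z0,z1) for t in a])
E
python3 - <<'E'
from h import *
S,D=load("scene"),load("side")
def blobs(f,lo,hi,amin=150):
    hsv=cv2.cvtColor(f["color"],cv2.COLOR_RGB2HSV); m=cv2.inRange(hsv,lo,hi)
    n,l,s,c=cv2.connectedComponentsWithStats(m); return [(tuple(map(int,s[i]))) for i in range(1,n) if s[i][4]>amin]
for nm,lo,hi in (("orange",(7,150,90),(18,255,255)),("purple",(130,80,40),(155,255,255)),("green",(45,120,40),(75,255,255)),("red",(0,180,90),(4,255,255))):
    print(nm,blobs(S,lo,hi),blobs(D,lo,hi,80))
def fit(bs,bd,r,h):
    def res(p):
        e=[]
        for f,b in((S,bs),(D,bd)):
            if b is None: continue
            q=proj(f,cyl(p[0],p[1],r,0,h)); e+=[q[:,0].min()-b[0],q[:,0].max()-b[0]-b[2]+0,q[:,1].min()-b[1],q[:,1].max()-b[1]-b[3]]
        return e
    s=least_squares(res,plane(S,(bs[0]+bs[2]/2,bs[1]+bs[3]/2),h/2)[:2]); return s.x.round(1),np.round(s.fun,1)
for nm,lo,hi in (("orange",(7,150,90),(18,255,255)),("purple",(130,80,40),(155,255,255)),("green",(45,120,40),(75,255,255))):
    for b in blobs(S,lo,hi): print(nm,b,fit(b,None,23,90))
k=1.4
print("pin S",plane(S,(395/k,292/k),84),"D",plane(D,(379/k,299/k),84))
print("tape",plane(S,(303/k,311/k),25),"timer",plane(S,(247/k,332/k),30),"petri",plane(S,(370/k,284/k),15),"tray",plane(S,(505/k,277/k),14),plane(D,(440/k,396/k),14), "forceps",plane(S,(445/k,314/k),3),"beaker",plane(S,(453/k,232/k),35),"bottle", plane(S,(313/k,285/k),10),"box",[plane(S,(u/k,v/k),0)[:2].round() for u,v in((152,364),(290,295))])
E
```

```text
orange [(224, 234, 22, 45, 717), (165, 250, 26, 48, 804)] [(224, 180, 20, 44, 657), (395, 193, 14, 10, 98)]
purple [(253, 250, 24, 48, 1016), (209, 260, 26, 50, 1060)] [(199, 187, 17, 42, 444)]
green [(288, 236, 23, 45, 897)] [(206, 207, 17, 34, 523)]
red [(336, 183, 51, 32, 1074), (79, 276, 41, 26, 616)] [(240, 186, 21, 8, 96), (287, 267, 55, 34, 1479)]
orange (224, 234, 22, 45, 717) (array([451. , 235.7]), array([ 0. , -0. ,  0.3, -0.3]))
orange (165, 250, 26, 48, 804) (array([494.1, 362.4]), array([ 0. , -0. ,  0.6, -0.5]))
purple (253, 250, 24, 48, 1016) (array([355.9, 237.7]), array([ 1. , -1. ,  0.6, -0.5]))
purple (209, 260, 26, 50, 1060) (array([396.3, 324.7]), array([ 0.7, -0.7,  0.9, -0.7]))
green (288, 236, 23, 45, 897) (array([338.3, 144.3]), array([ 0.8, -0.8,  0.2, -0.1]))
pin S [473.71957011  49.82521825  84.        ] D [477.01469098  46.11146541  84.        ]
tape [622.58011201 141.33346229  25.        ] timer [634.9011127  261.28486758  30.        ] petri [615.05053235 -33.67686083  15.        ] tray [ 427.8580157  -247.96672737   14.        ] [ 432.26406404 -248.17027806   14.        ] forceps [440.02735    -58.85634218   3.        ] beaker [ 620.57906748 -320.92425046   35.        ] bottle [705.21857705  41.72665229  10.        ] box [array([713., 406.]), array([722.,  90.])]
```

Emit:
play_rows(
  dp=[
    [4.6,-1.9,0],
    [4.6,-1.9,0],
    [4.6,-1.9,0],
    [4.6,-1.9,0],
    [4.6,-1.9,0],
  ],
  rot=[
    [0,0,4],
    [0,0,4],
    [0,0,4],
    [0,0,4],
    [0,0,4],
  ],
  fingers=1,
  grip_force=30,
)

```text
clock: 0.52
eef_pos: [391.9, -425.2, 231.0]
tcp_rot: [-3.141, 0.0, -0.005]
contact_force: [0.2, -0.3, 0.1]
opening: 1.004
grasp_force: 0.0
```

Emit:
play_rows(
  dp=[
    [0.5,-5,0],
    [0.5,-5,0],
    [0.5,-5,0],
    [0.5,-5,0],
    [0.5,-5,0],
  ],
  rot=[
    [0,0,0],
    [0,0,0],
    [0,0,0],
    [0,0,0],
    [0,0,0],
  ],
)

```text
clock: 0.93
eef_pos: [410.5, -224.5, 231.0]
tcp_rot: [-3.141, 0.001, -0.001]
contact_force: [1.7, 0.1, -0.8]
opening: 0.997
grasp_force: 0.0
```

Emit:
play_rows(
  dp=[
    [0.5,-5,0],
    [0.5,-5,0],
    [0.5,-5,0],
    [0.5,-5,0],
    [0.5,-5,0],
  ],
  rot=[
    [0,0,0],
    [0,0,0],
    [0,0,0],
    [0,0,0],
    [0,0,0],
  ],
)

```text
clock: 1.35
eef_pos: [430.9, -24.7, 231.3]
tcp_rot: [-3.141, 0.0, -0.001]
contact_force: [0.2, -0.2, 0.3]
opening: 1.0
grasp_force: 0.0
```

Emit:
play_rows(
  dp=[
    [0.5,-5,0],
    [0.5,-5,0],
    [0.5,-5,0],
    [0.5,-5,0],
    [0.5,-5,0],
  ],
  rot=[
    [0,0,0],
    [0,0,0],
    [0,0,0],
    [0,0,0],
    [0,0,0],
  ],
)

```text
clock: 1.77
eef_pos: [451.3, 175.6, 231.2]
tcp_rot: [-3.141, -0.0, -0.0]
contact_force: [-0.2, 0.9, -0.7]
opening: 0.999
grasp_force: 0.0
```

```bash
cat >> h.py <<'E'
from scipy.spatial.transform import Rotation as Ro
def wgrab(name):
    from rig import telemetry, optics
    s=telemetry.sense(); f=optics.grab_frame("wrist")
    f["T"]=Ro.from_euler("xyz",s["tcp_rot"]).as_matrix(); f["p"]=s["eef_pos"]; np.savez(name,**f)
    return f
def wray(f,uv):
    K=f["mtx"]; v=np.array([(uv[0]-K[0,2])/K[0,0],(uv[1]-K[1,2])/K[1,1]]); th=np.hypot(*v)
    d=np.array([*(v*np.sinc(th/np.pi)*1.0),np.cos(th)])  # sin(th)/th*v
    M=f["mount"]; return f["T"]@M[:3,3]+f["p"], f["T"]@M[:3,:3]@d
def wplane(f,uv,z):
    o,d=wray(f,uv); return o+d*(z-o[2])/d[2]
def wproj(f,X):
    M=f["mount"]; X=np.atleast_2d(X); t=(X-f["p"])@f["T"]; c=(t-M[:3,3])@M[:3,:3]
    rr=np.hypot(c[:,0],c[:,1]); th=np.arctan2(rr,c[:,2]); K=f["mtx"]
    return np.c_[K[0,2]+K[0,0]*th*c[:,0]/rr, K[1,2]+K[1,1]*th*c[:,1]/rr]
E
python3 - <<'E'
from h import *
f=wgrab("w1.npz"); print(f["mtx"],f["mount"].round(3))
im=f["color"].copy()
for (x,y,r,z) in ((451,236,23,90),(494,362,23,90),(475,48,9,84),(475,48,45,14),(356,238,23,90)):
    for q in wproj(f,cyl(x,y,r,z,z)): 
        if abs(q).max()<2000: cv2.circle(im,tuple(map(int,q)),0,(255,255,255),-1)
cv2.imwrite("pics/w1.png",cv2.resize(im[:,:,::-1],(784,588),interpolation=cv2.INTER_CUBIC))
E
```

```text
[[325.1922621    0.         279.19075066]
 [  0.         325.1922621  208.12280869]
 [  0.           0.           1.        ]] [[ 0.0000e+00 -9.4700e-01 -3.2100e-01  8.2585e+01]
 [ 1.0000e+00  0.0000e+00  0.0000e+00 -7.0000e-02]
 [-0.0000e+00 -3.2100e-01  9.4700e-01 -1.4340e+02]
 [ 0.0000e+00  0.0000e+00  0.0000e+00  1.0000e+00]]
```

View pics/w1.png

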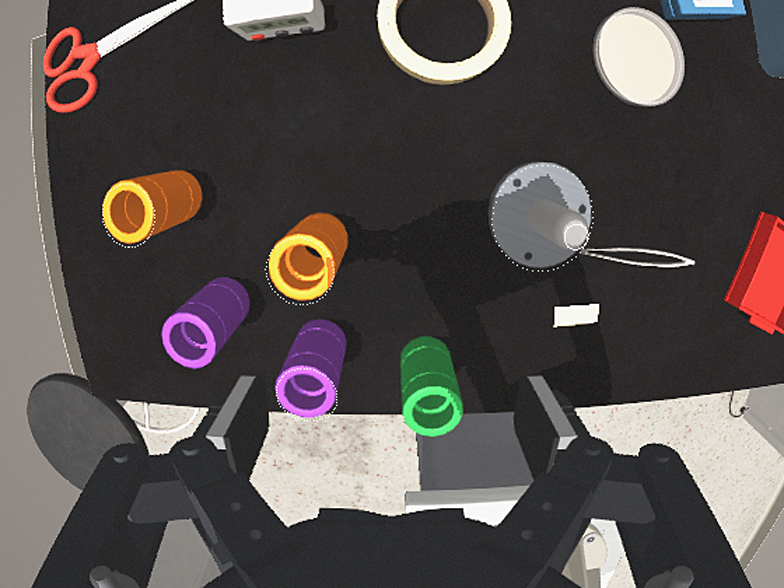

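The wrist view shows the orange sleeves' rims at (130,211) and (300,267), the pin tip at (575,236) and the tray at the right edge. The predicted circles fall within about 5 px of them. Next I refine with the rims.

```bash
cat >> h.py <<'E'
def rim(f,x,y,z=90,r=23,dbg=False):
    "fit outer top rim: bright orange face pixels, contour hull"
    hsv=cv2.cvtColor(f["color"],cv2.COLOR_RGB2HSV); m=cv2.inRange(hsv,(8,120,215),(30,255,255))
    q=wproj(f,[[x,y,z]])[0]; n,l,s,c=cv2.connectedComponentsWithStats(cv2.morphologyEx(m,cv2.MORPH_CLOSE,np.ones((3,3))))
    i=1+np.argmin([np.hypot(*(c[k]-q))+(1e4 if s[k][4]<60 else 0) for k in range(1,n)])
    pts=cv2.findNonZero((l==i).astype(np.uint8)); h=cv2.convexHull(pts)[:,0].astype(float)
    P=np.array([wplane(f,u,z)[:2] for u in h])
    o=least_squares(lambda p:np.hypot(*(P-p[:2]).T)-p[2],[x,y,r],loss="soft_l1"); return o.x.round(1),np.abs(o.fun).max().round(1),c[i].round(1)
E
python3 - <<'E'
from h import *
f=dict(np.load("w1.npz"))
print(rim(f,451,236),rim(f,494,362))
print("tip",wplane(f,(575/1.4,236/1.4),84),"foot",wplane(f,(540/1.4,216/1.4),14))
E
```

```text
(array([454.5, 235. ,  22.6]), np.float64(0.4), array([215. , 190.4])) (array([497.1, 362.5,  22.6]), np.float64(0.5), array([ 91.5, 150.7]))
tip [475.57635612  49.17396509  84.        ] foot [477.55830991  52.30031542  14.        ]
```

Emit:
play_rows(
  dp=[
    [0.08,-1.49,0],
    [0.08,-1.49,0],
    [0.08,-1.49,1],
    [0.08,-1.49,2],
    [0.08,-1.49,2.5],
  ],
  rot=[
    [0,0,0],
    [0,0,0],
    [0,0,0],
    [0,0,0],
    [0,0,0],
  ],
)

```text
clock: 2.23
eef_pos: [452.7, 231.9, 127.6]
tcp_rot: [3.14, 0.004, 0.0]
contact_force: [-0.9, -0.3, 0.3]
opening: 1.003
grasp_force: 0.0
```

Emit:
play_rows(
  dp=[
    [0,0,0],
    [0,0,0.5],
    [0,0,1],
    [0,0,1.5],
    [0,0,2],
  ],
  rot=[
    [0,0,0],
    [0,0,0],
    [0,0,0],
    [0,0,0],
    [0,0,0],
  ],
)

```text
clock: 2.65
eef_pos: [456.0, 232.8, 52.0]
tcp_rot: [-3.141, -0.002, -0.001]
contact_force: [-0.2, 0.3, 1.0]
opening: 1.001
grasp_force: 0.0
```

Emit:
play_rows(
  dp=[
    [0,0,0],
    [0,0,0],
    [0,0,0],
    [0,0,0],
    [0,0,0],
  ],
  rot=[
    [0,0,0],
    [0,0,0],
    [0,0,0],
    [0,0,0],
    [0,0,0],
  ],
  fingers=0,
  grip_force=30,
)

```text
clock: 3.07
eef_pos: [456.0, 232.9, 53.0]
tcp_rot: [-3.14, -0.002, -0.001]
contact_force: [-0.5, 0.1, 7.3]
opening: 0.531
grasp_force: 30.4
```

Emit:
play_rows(
  dp=[
    [0,0,0],
    [0,0,0],
    [0,0,0],
    [0,0,0],
    [0,0,0],
  ],
  rot=[
    [0,0,0],
    [0,0,0],
    [0,0,0],
    [0,0,0],
    [0,0,0],
  ],
)

```text
clock: 3.48
eef_pos: [456.0, 232.9, 53.0]
tcp_rot: [-3.14, -0.003, -0.001]
contact_force: [0.0, -0.5, 8.3]
opening: 0.533
grasp_force: 30.4
```

Emit:
play_rows(
  dp=[
    [0,0,-0.4],
    [0,0,-1.2],
    [0,0,-2],
    [0,0,-2.8],
    [0,0,-3],
  ],
  rot=[
    [0,0,0],
    [0,0,0],
    [0,0,0],
    [0,0,0],
    [0,0,0],
  ],
)

```text
clock: 3.9
eef_pos: [457.2, 233.6, 176.8]
tcp_rot: [-3.138, -0.007, -0.001]
contact_force: [1.6, 1.1, -1.0]
opening: 0.53
grasp_force: 31.1
```

Emit:
play_rows(
  dp=[
    [0.1,0.8,0],
    [0.2,1.8,0],
    [0.4,2.8,0],
    [0.5,3.8,0],
    [0.53,4.6,0],
  ],
  rot=[
    [0,0,0],
    [0,0,0],
    [0,0,0],
    [0,0,0],
    [0,0,0],
  ],
)

```text
clock: 4.32
eef_pos: [476.0, 46.1, 171.7]
tcp_rot: [3.141, -0.001, -0.001]
contact_force: [1.3, -0.7, -0.2]
opening: 0.532
grasp_force: 31.2
```

Emit:
play_rows(
  dp=[
    [0,0,0],
    [0,0,0],
  ],
  rot=[
    [0,0,0],
    [0,0,0],
  ],
)

```text
clock: 4.48
eef_pos: [475.8, 46.9, 171.5]
tcp_rot: [-3.141, -0.0, -0.005]
contact_force: [-0.3, 1.1, -0.4]
opening: 0.532
grasp_force: 31.2
```

```bash
python3 - <<'E'
from h import *
f=wgrab("w2.npz"); print(f["p"])
from rig import optics
im=f["color"]; S=optics.grab_frame("scene"); np.savez("s2.npz",**S); D=optics.grab_frame("side"); np.savez("d2.npz",**D)
a=cv2.resize(im,(400,300)); 
def crop(g,X):
    u=proj(g,np.array(X)).astype(int); c=g["color"][max(0,u[1]-75):u[1]+75,max(0,u[0]-50):u[0]+50]; return cv2.resize(c,(200,300),interpolation=cv2.INTER_CUBIC)
X=[476,48,100]
cv2.imwrite("pics/m2.png",np.hstack([a,crop(S,X),crop(D,X)])[:,:,::-1])
E
```

```text
[475.79221998  46.93402782 171.51939066]
```

View pics/m2.png

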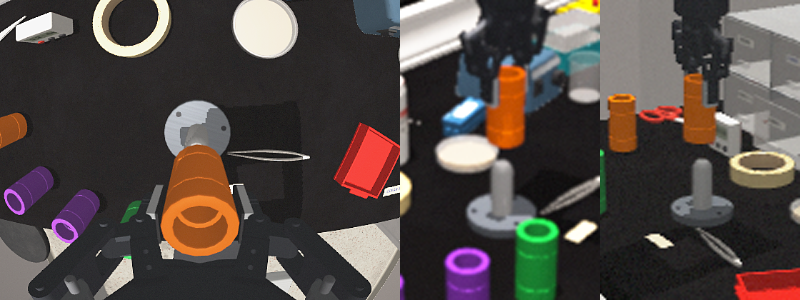

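The wrist picture shows the sleeve rim at (200,228), gripped in the pads, with the gauge foot at (195,130) beyond it. In both crops the sleeve hangs over the pin. Next I compute the relative offset from the fixed cameras.

```bash
cat >> h.py <<'E'
def center_off(g,xy,zs,mask,hw):
    "mean (observed centre col - projected axis col), in mm along camera x"
    o=[];w=[]
    for z in zs:
        u,v=proj(g,np.array([*xy,z])); v=int(round(v)); a=int(u)-hw; row=mask[v,a:a+2*hw]
        i=np.flatnonzero(row)
        if len(i)<3: continue
        runs=np.split(i,np.flatnonzero(np.diff(i)>2)+1); i=max(runs,key=len)
        o.append(a+(i[0]+i[-1])/2-u); w.append(i[-1]-i[0]+1)
    dep=(g["R"]@np.array([*xy,zs[0]])+g["t"])[2]
    return np.median(o)*dep/g["mtx"][0,0], np.median(w)*dep/g["mtx"][0,0]
def omask(g):
    return cv2.inRange(cv2.cvtColor(g["color"],cv2.COLOR_RGB2HSV),(5,120,50),(22,255,255))
def pmask(g):
    h=cv2.cvtColor(g["color"],cv2.COLOR_RGB2HSV); return cv2.inRange(h,(0,0,60),(180,90,255))
def rel(gs,pin,slv,zb,zs_pin):
    A=[];b=[]
    for g in gs:
        p=center_off(g,pin,zs_pin,pmask(g),20); s=center_off(g,slv,zb,omask(g),28)
        print("pin off/width",np.round(p,1),"sleeve",np.round(s,1)); A.append(g["R"][0,:2]); b.append([p[0],s[0]])
    d=np.linalg.solve(np.array(A),np.array(b)); P=np.array(pin)+d[:,0]; Q=np.array(slv)+d[:,1]
    print("pin",P.round(1),"sleeve",Q.round(1),"need move",(P-Q).round(1))
E
python3 - <<'E'
from h import *
S,D=load("s2"),load("d2")
rel((S,D),(475.6,49),(475.6,48),range(126,150,2),range(35,72,2))
w=load("w2")
print(rim(w,475,47,z=210.5))
E
```

```text
pin off/width [-0.6 30.8] sleeve [ 2.  51.9]
pin off/width [ 2.  28.9] sleeve [-2.7 47.9]
pin [477.3  47.9] sleeve [472.7  48.3] need move [ 4.6 -0.4]
(array([475.7,  46.8,  22. ]), np.float64(0.4), array([279.7, 312.7]))
```

```bash
python3 - <<'E'
from h import *
for n in ("s2","d2"):
    g=load(n)
    for z in (126,134,142):
        u,v=proj(g,np.array([475.6,48,z])); a=int(u); v=int(v)
        m=omask(g)[v,a-20:a+20]; i=np.flatnonzero(m); print(n,u.round(1),i[0]+a-20,i[-1]+a-20, g["color"][v,i[0]+a-23:i[0]+a-16].tolist(), g["color"][v,i[-1]+a-24:i[-1]+a-17].tolist())
w=load("w2"); print(rim(w,475,47,z=208.5))
dep=(load("s2")["R"]@np.array([475,48,140.])+load("s2")["t"])[2];print(dep/473)
E
```

```text
s2 282.2 273 293 [[34, 31, 29], [31, 28, 29], [30, 25, 26], [57, 29, 20], [121, 53, 18], [162, 66, 2], [177, 73, 4]] [[200, 82, 0], [195, 81, 2], [185, 76, 5], [156, 62, 10], [75, 37, 26], [25, 24, 26], [27, 24, 26]]
s2 282.2 273 293 [[31, 33, 35], [24, 20, 22], [31, 26, 26], [63, 34, 26], [134, 59, 20], [187, 78, 4], [197, 81, 6]] [[194, 81, 3], [198, 80, 2], [198, 81, 1], [182, 77, 13], [96, 45, 24], [31, 25, 26], [24, 23, 22]]
s2 282.3 274 293 [[25, 48, 69], [28, 42, 57], [58, 36, 35], [119, 53, 21], [164, 66, 8], [178, 73, 4], [182, 73, 4]] [[191, 78, 5], [188, 80, 7], [181, 75, 0], [158, 64, 11], [86, 42, 23], [37, 31, 30], [28, 27, 27]]
d2 269.9 261 277 [[39, 35, 35], [37, 34, 29], [34, 34, 32], [82, 45, 30], [143, 75, 24], [142, 71, 13], [146, 74, 23]] [[150, 77, 26], [148, 72, 21], [147, 75, 24], [143, 71, 17], [133, 80, 45], [98, 87, 67], [87, 90, 80]]
d2 269.9 261 277 [[38, 36, 36], [38, 33, 38], [37, 35, 36], [85, 52, 35], [151, 79, 21], [167, 84, 25], [156, 78, 17]] [[148, 74, 22], [143, 74, 19], [151, 76, 20], [173, 86, 20], [162, 86, 36], [90, 82, 63], [92, 97, 83]]
d2 269.9 262 277 [[42, 42, 42], [76, 74, 71], [125, 106, 99], [144, 74, 28], [145, 74, 15], [146, 75, 19], [148, 75, 23]] [[147, 75, 13], [149, 78, 22], [144, 73, 22], [141, 75, 20], [134, 81, 53], [125, 113, 102], [134, 133, 130]]
(array([474.1,  46.8,  22.4]), np.float64(0.4), array([279.7, 312.7]))
2.4576929172175004
```

Emit:
play_rows(
  dp=[
    [0.08,-0.03,0.1],
    [0.08,-0.03,0.3],
    [0.08,-0.03,0.5],
    [0.08,-0.03,0.7],
    [0.08,-0.03,0.75],
  ],
  rot=[
    [0,0,0],
    [0,0,0],
    [0,0,0],
    [0,0,0],
    [0,0,0],
  ],
)

```text
clock: 5.05
eef_pos: [477.9, 49.9, 139.3]
tcp_rot: [3.141, 0.003, -0.0]
contact_force: [-0.5, 0.1, -0.7]
opening: 0.532
grasp_force: 31.2
```

Emit:
play_rows(
  dp=[
    [0,0,0],
    [0,0,0.05],
    [0,0,0.1],
    [0,0,0.15],
    [0,0,0.15],
  ],
  rot=[
    [0,0,0],
    [0,0,0],
    [0,0,0],
    [0,0,0],
    [0,0,0],
  ],
)

```text
clock: 5.47
eef_pos: [479.0, 49.5, 135.1]
tcp_rot: [3.142, 0.0, -0.001]
contact_force: [0.3, -0.7, -1.0]
opening: 0.528
grasp_force: 31.3
```

Emit:
play_rows(
  dp=[
    [0,0,0.03],
    [0,0,0.06],
    [0,0,0.1],
    [0,0,0.1],
  ],
  rot=[
    [0,0,0],
    [0,0,0],
    [0,0,0],
    [0,0,0],
  ],
)

```text
clock: 5.8
eef_pos: [478.9, 49.6, 131.1]
tcp_rot: [3.142, 0.0, -0.001]
contact_force: [0.1, -0.3, -0.6]
opening: 0.531
grasp_force: 31.3
```

Emit:
play_rows(
  dp=[
    [0,0,0.03],
    [0,0,0.06],
    [0,0,0.06],
  ],
  rot=[
    [0,0,0],
    [0,0,0],
    [0,0,0],
  ],
)

```text
clock: 6.05
eef_pos: [478.9, 49.6, 128.7]
tcp_rot: [3.142, 0.0, -0.001]
contact_force: [-0.0, -0.3, -0.9]
opening: 0.53
grasp_force: 31.3
```

Emit:
play_rows(
  dp=[
    [0,0,0.03],
    [0,0,0.06],
    [0,0,0.06],
  ],
  rot=[
    [0,0,0],
    [0,0,0],
    [0,0,0],
  ],
)

```text
clock: 6.3
eef_pos: [478.9, 49.6, 126.3]
tcp_rot: [3.142, 0.0, -0.001]
contact_force: [0.4, -0.2, -1.1]
opening: 0.529
grasp_force: 31.3
```

Emit:
play_rows(
  dp=[
    [0,0,0.03],
    [0,0,0.08],
    [0,0,0.13],
    [0,0,0.18],
    [0,0,0.2],
  ],
  rot=[
    [0,0,0],
    [0,0,0],
    [0,0,0],
    [0,0,0],
    [0,0,0],
  ],
)

```text
clock: 6.72
eef_pos: [478.8, 49.6, 118.1]
tcp_rot: [3.142, 0.001, -0.001]
contact_force: [0.2, 0.5, -0.6]
opening: 0.53
grasp_force: 31.3
```

Emit:
play_rows(
  dp=[
    [0,0,0.03],
    [0,0,0.06],
    [0,0,0.08],
    [0,0,0.08],
  ],
  rot=[
    [0,0,0],
    [0,0,0],
    [0,0,0],
    [0,0,0],
  ],
)

```text
clock: 7.05
eef_pos: [478.9, 49.6, 115.1]
tcp_rot: [3.142, 0.0, -0.001]
contact_force: [-0.3, 0.1, -1.2]
opening: 0.53
grasp_force: 31.3
```

Emit:
play_rows(
  dp=[
    [0,0,0.02],
    [0,0,0.04],
    [0,0,0.04],
  ],
  rot=[
    [0,0,0],
    [0,0,0],
    [0,0,0],
  ],
)

```text
clock: 7.3
eef_pos: [479.0, 49.6, 113.6]
tcp_rot: [3.142, 0.0, -0.001]
contact_force: [0.0, -0.6, -1.2]
opening: 0.531
grasp_force: 31.3
```

Emit:
play_rows(
  dp=[
    [0,0,0.02],
    [0,0,0.04],
    [0,0,0.04],
  ],
  rot=[
    [0,0,0],
    [0,0,0],
    [0,0,0],
  ],
)

```text
clock: 7.55
eef_pos: [479.0, 49.6, 112.0]
tcp_rot: [3.142, 0.0, -0.001]
contact_force: [-0.3, 0.3, -1.3]
opening: 0.532
grasp_force: 31.3
```

Emit:
play_rows(
  dp=[
    [0,0,0.02],
    [0,0,0.04],
    [0,0,0.04],
  ],
  rot=[
    [0,0,0],
    [0,0,0],
    [0,0,0],
  ],
)

```text
clock: 7.8
eef_pos: [479.0, 49.6, 110.3]
tcp_rot: [-3.142, 0.0, -0.001]
contact_force: [0.0, 0.3, -0.7]
opening: 0.533
grasp_force: 31.3
```

Emit:
play_rows(
  dp=[
    [0,0,0.02],
    [0,0,0.04],
    [0,0,0.04],
  ],
  rot=[
    [0,0,0],
    [0,0,0],
    [0,0,0],
  ],
)

```text
clock: 8.05
eef_pos: [479.4, 49.5, 109.0]
tcp_rot: [3.141, -0.001, -0.001]
contact_force: [0.9, -1.3, 1.1]
opening: 0.529
grasp_force: 31.2
```

Emit:
play_rows(
  dp=[
    [0,0,0.02],
    [0,0,0.04],
    [0,0,0.04],
  ],
  rot=[
    [0,0,0],
    [0,0,0],
    [0,0,0],
  ],
)

```text
clock: 8.3
eef_pos: [479.9, 49.4, 108.1]
tcp_rot: [3.141, -0.002, -0.001]
contact_force: [-0.6, -2.9, 10.0]
opening: 0.527
grasp_force: 31.6
```

Emit:
play_rows(
  dp=[
    [0,0,0.02],
    [0,0,0.04],
    [0,0,0.04],
  ],
  rot=[
    [0,0,0],
    [0,0,0],
    [0,0,0],
  ],
)

```text
clock: 8.55
eef_pos: [480.7, 49.8, 107.4]
tcp_rot: [-3.141, -0.003, -0.001]
contact_force: [-1.9, -1.1, 20.0]
opening: 0.53
grasp_force: 28.4
```

The first sleeve stopped with its underside about 42 mm above the foot and the force rising, so it is the shrunken one. I lift it and carry it to the tray.

Emit:
play_rows(
  dp=[
    [0,0,-0.3],
    [0,0,-0.8],
    [0,0,-1.4],
    [0,0,-1.7],
    [0,0,-1.7],
  ],
  rot=[
    [0,0,0],
    [0,0,0],
    [0,0,0],
    [0,0,0],
    [0,0,0],
  ],
)

```text
clock: 8.97
eef_pos: [480.5, 49.8, 176.0]
tcp_rot: [-3.141, -0.004, -0.001]
contact_force: [0.9, 0.5, -0.3]
opening: 0.533
grasp_force: 31.4
```

Emit:
play_rows(
  dp=[
    [0,0.6,0],
    [-0.2,1.5,0],
    [-0.4,2.4,0],
    [-0.5,3.2,0],
    [-0.6,3.7,0],
  ],
  rot=[
    [0,0,0],
    [0,0,0],
    [0,0,0],
    [0,0,0],
    [0,0,0],
  ],
)

```text
clock: 9.38
eef_pos: [453.6, -100.5, 172.6]
tcp_rot: [3.141, 0.001, -0.002]
contact_force: [1.0, 1.0, -0.2]
opening: 0.53
grasp_force: 31.4
```

```bash
python3 - <<'E'
from h import *
from rig import telemetry
print(telemetry.sense()["eef_pos"])
S,D=load("s2"),load("d2")
a=[]
for g in (S,D):
    m=cv2.inRange(cv2.cvtColor(g["color"],cv2.COLOR_RGB2HSV),(0,150,50),(4,255,255))|cv2.inRange(cv2.cvtColor(g["color"],cv2.COLOR_RGB2HSV),(175,150,50),(180,255,255))
    n,l,s,c=cv2.connectedComponentsWithStats(m); i=1+np.argmax(s[1:,4])
    a.append(cv2.convexHull(cv2.findNonZero((l==i).astype(np.uint8)))[:,0])
def res(p):
    e=[]
    for g,h in zip((S,D),a):
        P=[[p[0]+np.cos(p[2])*x-np.sin(p[2])*y,p[1]+np.sin(p[2])*x+np.cos(p[2])*y,z] for x in(-52.5,52.5) for y in (-52.5,52.5) for z in (0,28)]
        q=proj(g,np.array(P))
        for t in np.linspace(0,2*np.pi,24,endpoint=False):
            d=np.array([np.cos(t),np.sin(t)]); e.append((q@d).max()-(h@d).max())
    return e
for y0 in (0,.7): 
    o=least_squares(res,[430,-248,y0],loss="soft_l1"); print(o.x.round(2),o.cost.round(1))
E
```

```text
[ 453.64724112 -100.51964821  172.56611163]
[ 4.292e+02 -2.480e+02 -3.400e-01] 6.6
[ 429.2  -248.      1.23] 6.6
```

Emit:
play_rows(
  dp=[
    [-0.1,0.8,0],
    [-0.2,1.7,0],
    [-0.4,2.6,0],
    [-0.5,3.4,0],
    [-0.6,3.75,0],
  ],
  rot=[
    [0,0,0],
    [0,0,0],
    [0,0,0],
    [0,0,0],
    [0,0,0],
  ],
)

```text
clock: 9.8
eef_pos: [429.9, -251.4, 172.6]
tcp_rot: [3.141, 0.001, -0.003]
contact_force: [-0.7, -1.0, -0.6]
opening: 0.531
grasp_force: 31.4
```

Emit:
play_rows(
  dp=[
    [0,0,0.2],
    [0,0,0.7],
    [0,0,1.3],
    [0,0,1.9],
    [0,0,2.3],
  ],
  rot=[
    [0,0,0],
    [0,0,0],
    [0,0,0],
    [0,0,0],
    [0,0,0],
  ],
)

```text
clock: 10.22
eef_pos: [429.2, -246.5, 78.6]
tcp_rot: [-3.14, 0.003, -0.001]
contact_force: [-0.4, 0.6, -0.2]
opening: 0.522
grasp_force: 31.4
```

Emit:
play_rows(
  dp=[
    [0,0,0.1],
    [0,0,0.2],
    [0,0,0.3],
    [0,0,0.3],
  ],
  rot=[
    [0,0,0],
    [0,0,0],
    [0,0,0],
    [0,0,0],
  ],
)

```text
clock: 10.55
eef_pos: [430.9, -248.1, 69.5]
tcp_rot: [-3.142, -0.0, -0.001]
contact_force: [-0.1, 0.5, -1.0]
opening: 0.528
grasp_force: 31.4
```

Emit:
play_rows(
  dp=[
    [0,0,0.05],
    [0,0,0.15],
    [0,0,0.22],
    [0,0,0.22],
  ],
  rot=[
    [0,0,0],
    [0,0,0],
    [0,0,0],
    [0,0,0],
  ],
)

```text
clock: 10.88
eef_pos: [430.6, -248.3, 60.7]
tcp_rot: [-3.142, 0.0, -0.001]
contact_force: [0.2, 0.6, -0.8]
opening: 0.531
grasp_force: 31.4
```

Emit:
play_rows(
  dp=[
    [0,0,0.03],
    [0,0,0.06],
    [0,0,0.06],
  ],
  rot=[
    [0,0,0],
    [0,0,0],
    [0,0,0],
  ],
)

```text
clock: 11.13
eef_pos: [430.7, -248.4, 58.4]
tcp_rot: [-3.142, 0.0, -0.001]
contact_force: [0.1, 0.7, -1.7]
opening: 0.53
grasp_force: 31.4
```

Emit:
play_rows(
  dp=[
    [0,0,0.03],
    [0,0,0.06],
    [0,0,0.06],
  ],
  rot=[
    [0,0,0],
    [0,0,0],
    [0,0,0],
  ],
)

```text
clock: 11.38
eef_pos: [430.9, -248.5, 56.5]
tcp_rot: [3.141, -0.0, -0.001]
contact_force: [-2.2, 0.2, 5.2]
opening: 0.528
grasp_force: 31.8
```

Touchdown. I release, rise and travel back to the second sleeve.

Emit:
play_rows(
  dp=[
    [0,0,0],
    [0,0,0],
    [0,0,0],
    [0,0,0],
    [0,0,0],
  ],
  rot=[
    [0,0,0],
    [0,0,0],
    [0,0,0],
    [0,0,0],
    [0,0,0],
  ],
  fingers=1,
)

```text
clock: 11.8
eef_pos: [430.7, -248.3, 56.0]
tcp_rot: [-3.142, 0.0, -0.001]
contact_force: [0.0, 0.4, -0.5]
opening: 1.001
grasp_force: 0.0
```

Emit:
play_rows(
  dp=[
    [0,0,-0.3],
    [0,0,-1],
    [0,0,-2],
    [0,0,-3],
    [0,0,-4],
  ],
  rot=[
    [0,0,0],
    [0,0,0],
    [0,0,0],
    [0,0,0],
    [0,0,0],
  ],
)

```text
clock: 12.22
eef_pos: [430.2, -248.1, 217.6]
tcp_rot: [-3.141, 0.001, -0.001]
contact_force: [0.4, -0.9, 0.8]
opening: 1.001
grasp_force: 0.0
```

Emit:
play_rows(
  dp=[
    [0.5,-5,-0.3],
    [0.5,-5,-0.3],
    [0.5,-5,-0.3],
    [0.5,-5,-0.3],
    [0.5,-5,-0.3],
  ],
  rot=[
    [0,0,0],
    [0,0,0],
    [0,0,0],
    [0,0,0],
    [0,0,0],
  ],
)

```text
clock: 12.63
eef_pos: [450.7, -46.1, 228.4]
tcp_rot: [-3.141, -0.001, -0.001]
contact_force: [0.9, -1.0, -0.4]
opening: 1.001
grasp_force: 0.0
```

Emit:
play_rows(
  dp=[
    [0.5,-5,0],
    [0.5,-5,0],
    [0.5,-5,0],
    [0.5,-5,0],
    [0.5,-5,0],
  ],
  rot=[
    [0,0,0],
    [0,0,0],
    [0,0,0],
    [0,0,0],
    [0,0,0],
  ],
)

```text
clock: 13.05
eef_pos: [471.0, 154.4, 228.2]
tcp_rot: [-3.141, -0.0, -0.0]
contact_force: [-0.4, -0.6, 0.1]
opening: 1.0
grasp_force: 0.0
```

Emit:
play_rows(
  dp=[
    [0.5,-3.5,0],
    [0.5,-3.5,0],
    [0.5,-3.5,0],
    [0.5,-3.5,0],
    [0.5,-3.5,0],
  ],
  rot=[
    [0,0,0],
    [0,0,0],
    [0,0,0],
    [0,0,0],
    [0,0,0],
  ],
)

```text
clock: 13.47
eef_pos: [491.6, 295.0, 227.8]
tcp_rot: [-3.141, -0.0, 0.002]
contact_force: [-0.5, 0.1, -0.2]
opening: 0.998
grasp_force: 0.0
```

```bash
python3 - <<'E'
from h import *
f=wgrab("w3.npz"); print(f["p"])
print(rim(f,497,362.5))
from rig import optics
a=cv2.resize(f["color"],(400,300)); S=optics.grab_frame("scene"); np.savez("s3.npz",**S)
u=proj(S,np.array([430,-248,50.])).astype(int); c=S["color"][u[1]-60:u[1]+60,u[0]-60:u[0]+60]
cv2.imwrite("pics/m3.png",np.hstack([a,cv2.resize(c,(300,300))])[:,:,::-1])
E
```

```text
[491.55487723 295.04514218 227.79549739]
(array([497.1, 362.5,  22.6]), np.float64(0.3), array([206. , 188.4]))
```

View pics/m3.png

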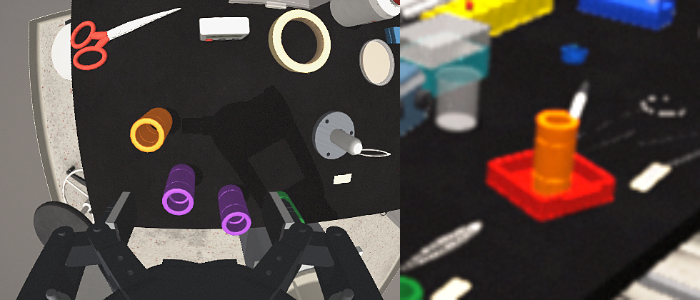

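The second sleeve's rim is at (152,131) in the wrist part, and the first stands upright in the red tray at (553,150).

Emit:
play_rows(
  dp=[
    [0.18,-1.0,0],
    [0.18,-1.69,0],
    [0.18,-1.69,0.7],
    [0.18,-1.69,1.6],
    [0.18,-1.69,2.4],
  ],
  rot=[
    [0,0,0],
    [0,0,0],
    [0,0,0],
    [0,0,0],
    [0,0,0],
  ],
)

```text
clock: 13.98
eef_pos: [498.8, 357.7, 131.3]
tcp_rot: [-3.141, -0.001, -0.002]
contact_force: [0.6, 0.8, -0.6]
opening: 1.004
grasp_force: 0.0
```

Emit:
play_rows(
  dp=[
    [0,0,0],
    [0,0,0.5],
    [0,0,1],
    [0,0,1.5],
    [0,0,2],
  ],
  rot=[
    [0,0,0],
    [0,0,0],
    [0,0,0],
    [0,0,0],
    [0,0,0],
  ],
)

```text
clock: 14.4
eef_pos: [499.7, 358.2, 53.4]
tcp_rot: [-3.141, -0.001, -0.002]
contact_force: [-0.4, -0.1, -0.0]
opening: 1.001
grasp_force: 0.0
```

Emit:
play_rows(
  dp=[
    [0,0,0],
    [0,0,0],
  ],
  rot=[
    [0,0,0],
    [0,0,0],
  ],
)

```text
clock: 14.57
eef_pos: [498.8, 358.1, 52.9]
tcp_rot: [3.141, 0.001, -0.002]
contact_force: [0.9, 0.7, 1.0]
opening: 1.002
grasp_force: 0.0
```

Emit:
play_rows(
  dp=[
    [0,-0.1,0],
    [0,-0.1,0],
    [0,-0.1,0],
  ],
  rot=[
    [0,0,0],
    [0,0,0],
    [0,0,0],
  ],
)

```text
clock: 14.82
eef_pos: [499.5, 363.9, 53.8]
tcp_rot: [-3.14, -0.002, -0.001]
contact_force: [-0.4, -0.6, 0.1]
opening: 0.998
grasp_force: 0.0
```

Emit:
play_rows(
  dp=[
    [0,0,0],
    [0,0,0],
    [0,0,0],
    [0,0,0],
    [0,0,0],
  ],
  rot=[
    [0,0,0],
    [0,0,0],
    [0,0,0],
    [0,0,0],
    [0,0,0],
  ],
  fingers=0,
  grip_force=30,
)

```text
clock: 15.23
eef_pos: [498.8, 363.2, 52.5]
tcp_rot: [-3.141, -0.0, -0.001]
contact_force: [-1.0, -0.6, 5.1]
opening: 0.537
grasp_force: 30.4
```

Emit:
play_rows(
  dp=[
    [0,0,0],
    [0,0,0],
    [0,0,0],
  ],
  rot=[
    [0,0,0],
    [0,0,0],
    [0,0,0],
  ],
)

```text
clock: 15.48
eef_pos: [498.7, 363.2, 52.5]
tcp_rot: [-3.141, -0.0, -0.001]
contact_force: [-0.3, -1.0, 6.4]
opening: 0.537
grasp_force: 30.4
```

Emit:
play_rows(
  dp=[
    [0,0,-0.4],
    [0,0,-1.2],
    [0,0,-2],
    [0,0,-2.8],
    [0,0,-3],
  ],
  rot=[
    [0,0,0],
    [0,0,0],
    [0,0,0],
    [0,0,0],
    [0,0,0],
  ],
)

```text
clock: 15.9
eef_pos: [500.5, 364.6, 177.0]
tcp_rot: [-3.138, -0.005, -0.001]
contact_force: [1.2, 1.2, -0.5]
opening: 0.541
grasp_force: 31.1
```

Emit:
play_rows(
  dp=[
    [0,0.8,0],
    [-0.1,1.8,0],
    [-0.2,2.8,0],
    [-0.3,3.6,0],
    [-0.3,4,0],
  ],
  rot=[
    [0,0,0],
    [0,0,0],
    [0,0,0],
    [0,0,0],
    [0,0,0],
  ],
)

```text
clock: 16.32
eef_pos: [484.5, 199.7, 171.1]
tcp_rot: [3.14, 0.002, -0.002]
contact_force: [-0.2, 0.7, -0.9]
opening: 0.539
grasp_force: 31.2
```

Emit:
play_rows(
  dp=[
    [0,0.8,0],
    [-0.1,1.8,0],
    [-0.2,2.8,0],
    [-0.2,3.5,0],
    [-0.2,3.7,0],
  ],
  rot=[
    [0,0,0],
    [0,0,0],
    [0,0,0],
    [0,0,0],
    [0,0,0],
  ],
)

```text
clock: 16.73
eef_pos: [477.1, 51.8, 171.4]
tcp_rot: [3.14, 0.001, -0.003]
contact_force: [-0.3, -0.4, -0.6]
opening: 0.54
grasp_force: 31.3
```

Emit:
play_rows(
  dp=[
    [0,0,0],
    [0,0,0],
    [0,0,0],
  ],
  rot=[
    [0,0,0],
    [0,0,0],
    [0,0,0],
  ],
)

```text
clock: 16.98
eef_pos: [478.4, 56.1, 171.9]
tcp_rot: [-3.141, 0.0, -0.001]
contact_force: [-0.1, -0.3, -0.6]
opening: 0.534
grasp_force: 31.3
```

```bash
python3 - <<'E'
from h import *
f=wgrab("w4.npz"); print(f["p"]); z=f["p"][2]-53+90
print(rim(f,f["p"][0]-1.5,f["p"][1],z=z))
w=load("w2"); print(w["p"],"B ref",rim(w,475,47,z=w["p"][2]+37))
E
```

```text
[478.35187696  56.14148175 171.87637646]
(array([-190508.1,   -4192.6,  191034.8]), np.float64(4.0), array([280.7, 315.2]))
[475.79221998  46.93402782 171.51939066] B ref (array([474.1,  46.8,  22.4]), np.float64(0.4), array([279.7, 312.7]))
```

Emit:
play_rows(
  dp=[
    [0.03,0.16,0.1],
    [0.03,0.16,0.3],
    [0.03,0.16,0.5],
    [0.03,0.16,0.7],
    [0.03,0.16,0.75],
  ],
  rot=[
    [0,0,0],
    [0,0,0],
    [0,0,0],
    [0,0,0],
    [0,0,0],
  ],
)

```text
clock: 17.45
eef_pos: [478.3, 48.9, 140.2]
tcp_rot: [3.141, 0.003, -0.001]
contact_force: [-0.3, -0.4, -0.6]
opening: 0.535
grasp_force: 31.3
```

Emit:
play_rows(
  dp=[
    [0,0,0],
    [0,0,0],
    [0,0,0],
  ],
  rot=[
    [0,0,0],
    [0,0,0],
    [0,0,0],
  ],
)

```text
clock: 17.7
eef_pos: [479.7, 48.8, 142.2]
tcp_rot: [-3.142, -0.0, -0.001]
contact_force: [-0.1, 0.4, -0.8]
opening: 0.538
grasp_force: 31.3
```

Emit:
play_rows(
  dp=[
    [0,-0.02,0],
    [0,-0.02,0.08],
    [0,-0.02,0.16],
    [0,-0.02,0.24],
    [0,-0.02,0.28],
  ],
  rot=[
    [0,0,0],
    [0,0,0],
    [0,0,0],
    [0,0,0],
    [0,0,0],
  ],
)

```text
clock: 18.12
eef_pos: [479.2, 49.5, 130.3]
tcp_rot: [3.142, 0.001, -0.001]
contact_force: [0.6, 1.0, -0.7]
opening: 0.54
grasp_force: 31.3
```

Emit:
play_rows(
  dp=[
    [0,0,0.03],
    [0,0,0.06],
    [0,0,0.08],
    [0,0,0.08],
  ],
  rot=[
    [0,0,0],
    [0,0,0],
    [0,0,0],
    [0,0,0],
  ],
)

```text
clock: 18.45
eef_pos: [479.4, 49.6, 127.5]
tcp_rot: [3.142, 0.0, -0.001]
contact_force: [-0.1, 0.4, -0.1]
opening: 0.536
grasp_force: 31.3
```

Emit:
play_rows(
  dp=[
    [0,0,0.03],
    [0,0,0.06],
    [0,0,0.08],
    [0,0,0.08],
  ],
  rot=[
    [0,0,0],
    [0,0,0],
    [0,0,0],
    [0,0,0],
  ],
)

```text
clock: 18.78
eef_pos: [479.3, 49.6, 124.3]
tcp_rot: [3.142, 0.0, -0.001]
contact_force: [1.0, -0.4, -0.8]
opening: 0.533
grasp_force: 31.3
```

Emit:
play_rows(
  dp=[
    [0,0,0.05],
    [0,0,0.12],
    [0,0,0.2],
    [0,0,0.28],
    [0,0,0.3],
  ],
  rot=[
    [0,0,0],
    [0,0,0],
    [0,0,0],
    [0,0,0],
    [0,0,0],
  ],
)

```text
clock: 19.2
eef_pos: [479.1, 49.5, 111.8]
tcp_rot: [3.141, 0.001, -0.001]
contact_force: [-0.1, 0.2, -0.4]
opening: 0.535
grasp_force: 31.3
```

Emit:
play_rows(
  dp=[
    [0,0,0.03],
    [0,0,0.06],
    [0,0,0.1],
    [0,0,0.1],
  ],
  rot=[
    [0,0,0],
    [0,0,0],
    [0,0,0],
    [0,0,0],
  ],
)

```text
clock: 19.53
eef_pos: [479.3, 49.5, 108.2]
tcp_rot: [3.142, 0.0, -0.001]
contact_force: [0.0, -0.3, -0.1]
opening: 0.539
grasp_force: 31.3
```

Emit:
play_rows(
  dp=[
    [0,0,0.03],
    [0,0,0.06],
    [0,0,0.1],
    [0,0,0.1],
  ],
  rot=[
    [0,0,0],
    [0,0,0],
    [0,0,0],
    [0,0,0],
  ],
)

```text
clock: 19.87
eef_pos: [479.3, 49.6, 104.2]
tcp_rot: [3.142, 0.0, -0.001]
contact_force: [-0.3, -0.2, -1.1]
opening: 0.538
grasp_force: 31.3
```

It went past the stop depth with no force. Seating is expected at a TCP height of about 66.5.

Emit:
play_rows(
  dp=[
    [0,0,0.06],
    [0,0,0.16],
    [0,0,0.26],
    [0,0,0.36],
    [0,0,0.4],
  ],
  rot=[
    [0,0,0],
    [0,0,0],
    [0,0,0],
    [0,0,0],
    [0,0,0],
  ],
)

```text
clock: 20.28
eef_pos: [479.0, 49.5, 87.7]
tcp_rot: [3.142, 0.001, -0.001]
contact_force: [0.4, 0.6, -0.9]
opening: 0.539
grasp_force: 31.3
```

Emit:
play_rows(
  dp=[
    [0,0,0.06],
    [0,0,0.14],
    [0,0,0.22],
    [0,0,0.3],
    [0,0,0.3],
  ],
  rot=[
    [0,0,0],
    [0,0,0],
    [0,0,0],
    [0,0,0],
    [0,0,0],
  ],
)

```text
clock: 20.7
eef_pos: [479.1, 49.5, 75.9]
tcp_rot: [3.142, 0.001, -0.001]
contact_force: [-1.2, 0.2, -0.9]
opening: 0.536
grasp_force: 31.3
```

Emit:
play_rows(
  dp=[
    [0,0,0.05],
    [0,0,0.1],
    [0,0,0.15],
    [0,0,0.15],
  ],
  rot=[
    [0,0,0],
    [0,0,0],
    [0,0,0],
    [0,0,0],
  ],
)

```text
clock: 21.03
eef_pos: [479.3, 49.6, 70.2]
tcp_rot: [3.142, 0.0, -0.001]
contact_force: [-1.6, -0.4, -0.8]
opening: 0.537
grasp_force: 31.3
```

Emit:
play_rows(
  dp=[
    [0,0,0.02],
    [0,0,0.04],
    [0,0,0.05],
    [0,0,0.05],
  ],
  rot=[
    [0,0,0],
    [0,0,0],
    [0,0,0],
    [0,0,0],
  ],
)

```text
clock: 21.37
eef_pos: [479.4, 49.6, 68.4]
tcp_rot: [-3.142, 0.0, -0.001]
contact_force: [-0.2, 0.5, -1.1]
opening: 0.538
grasp_force: 31.3
```

Emit:
play_rows(
  dp=[
    [0,0,0.02],
    [0,0,0.04],
    [0,0,0.04],
  ],
  rot=[
    [0,0,0],
    [0,0,0],
    [0,0,0],
  ],
)

```text
clock: 21.62
eef_pos: [479.4, 49.6, 66.8]
tcp_rot: [3.142, 0.0, -0.001]
contact_force: [-0.1, -0.6, -1.2]
opening: 0.536
grasp_force: 31.3
```

Emit:
play_rows(
  dp=[
    [0,0,0.02],
    [0,0,0.03],
    [0,0,0.03],
  ],
  rot=[
    [0,0,0],
    [0,0,0],
    [0,0,0],
  ],
)

```text
clock: 21.87
eef_pos: [479.8, 49.5, 66.4]
tcp_rot: [3.142, -0.001, -0.001]
contact_force: [-3.5, -0.5, 10.7]
opening: 0.535
grasp_force: 32.0
```

Emit:
play_rows(
  dp=[
    [0,0,0.02],
    [0,0,0.03],
    [0,0,0.03],
  ],
  rot=[
    [0,0,0],
    [0,0,0],
    [0,0,0],
  ],
)

```text
clock: 22.12
eef_pos: [480.1, 49.4, 66.2]
tcp_rot: [3.141, -0.001, -0.001]
contact_force: [-6.6, -2.8, 26.6]
opening: 0.536
grasp_force: 33.0
```

Seated on the foot. I back off slightly, release, rise and check.

Emit:
play_rows(
  dp=[
    [0,0,-0.03],
    [0,0,-0.05],
    [0,0,-0.05],
  ],
  rot=[
    [0,0,0],
    [0,0,0],
    [0,0,0],
  ],
)

```text
clock: 22.37
eef_pos: [479.6, 49.6, 66.6]
tcp_rot: [-3.142, -0.0, -0.001]
contact_force: [-0.1, 1.0, -0.1]
opening: 0.537
grasp_force: 31.1
```

Emit:
play_rows(
  dp=[
    [0,0,0],
    [0,0,0],
    [0,0,0],
    [0,0,0],
    [0,0,0],
  ],
  rot=[
    [0,0,0],
    [0,0,0],
    [0,0,0],
    [0,0,0],
    [0,0,0],
  ],
  fingers=1,
)

```text
clock: 22.78
eef_pos: [479.4, 49.6, 66.4]
tcp_rot: [3.142, 0.0, -0.001]
contact_force: [-0.0, 0.1, -0.5]
opening: 0.998
grasp_force: 0.0
```

Emit:
play_rows(
  dp=[
    [0,0,-0.3],
    [0,0,-1],
    [0,0,-2],
    [0,0,-3],
    [0,0,-4],
  ],
  rot=[
    [0,0,0],
    [0,0,0],
    [0,0,0],
    [0,0,0],
    [0,0,0],
  ],
)

```text
clock: 23.2
eef_pos: [478.8, 49.5, 228.1]
tcp_rot: [3.142, 0.001, -0.001]
contact_force: [1.2, 0.7, -1.1]
opening: 1.0
grasp_force: 0.0
```

```bash
python3 - <<'E'
from rig import optics
import cv2, numpy as np
S=optics.grab_frame("scene")["color"];D=optics.grab_frame("side")["color"]
cv2.imwrite("pics/end.png",np.hstack([cv2.resize(S[120:330,60:400],(400,247)),cv2.resize(D[150:320,150:425],(400,247))])[:,:,::-1])
E
```

```text
(no output)
```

View pics/end.png

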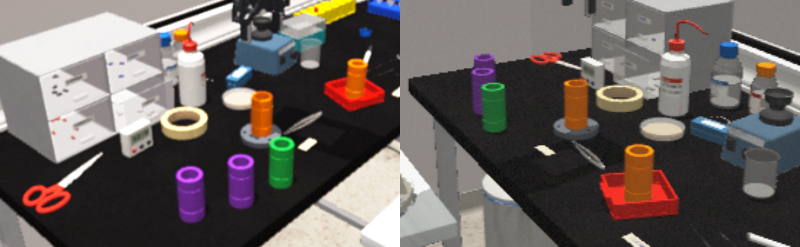

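One sleeve sits on the gauge foot at (262,115) and the other stands in the tray at (357,78). The bystanders have not moved.

```bash
python3 -c "
from rig import r
print(r.sign_off())"
```

```text
the job is handed in; nothing more can be done
None
```

The good sleeve is on the gauge's foot, the shrunken one stands in the red tray, and the job is handed in at about 23 s of the 64 s; sign-off returned no verdict.

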